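# Deal spacers from a spring magazine into two kit trays

## Robot

A 6-joint arm with a two-finger parallel gripper is mounted at the origin on the work surface; the furniture and walls round the work are solid. World frame = base frame: x ahead of the robot, y to its left, z up, the work surface at z = 0. Lengths are in m, angles in degrees, forces in N, time in s.
With the tool pointing down it reaches from about 0.35 to 0.85 m from the base axis. Payload 8.1 kg.
Tool frame: the origin (TCP) lies on the centre line of the jaws, within the pads' length; the fingertips stand 8 mm ahead of it and the grasp point (between the pads) lies 11 mm behind it (ctrl.tip_extent is the distance from the TCP to the fingertips, in m); z points along the fingers, y is the line along which they close (so a half turn about z gives the same grasp; the last joint's range is limited). The gripper opens to 85 mm and grips with 20 to 120 N. Pads are 22 mm wide; open, the fingers measure 114 mm over their backs; the gripper's body (76 mm by 85 mm) begins 54 mm behind the grasp point. The pads swing forward as they close: fully open they stand 13 mm farther back than shut.
Start: joints at [68.789, 7.471, 85.268, -0, 87.261, -4.893], TCP at [0.169, 0.576, 0.239] pointing down, gripper open.
Joint ranges: [-169.43, 169.43], [-51.17, 129.36], [1.28, 143.12], [-76.62, 256.62], [0, 156.53], [-152.29, 152.29]. Speed limits (degrees/s): [136.94, 136.94, 159.86, 180, 180, 180].

## Interface

Orientations are given as a 3x3 rotation matrix whose columns are the frame's x, y, z axes.
In Python, from cell import ctrl gives the robot as it stands.
- The arm moves only by the tool send_rows, never from a script. Its argument "moves" is one flat list of numbers, 7 for each row, row after row: the turn, a rotation vector about the tool's x, y, z in degrees, then the shift along the tool's x, y, z in m, then the closure, from 0 (fully open) to 1 (shut). In form: [rx, ry, rz, x, y, z, claw, rx, ry, rz, x, y, z, claw, ...]. A call has 1 to 5 rows; each row is the pose to reach, as a shift and turn from the pose commanded when the call began, along the tool's axes at that moment; what a row does not reach only later rows make up. A row lasts 1/8 s, in which the tool goes at most 62.5 mm and 10.7 degrees, less where a joint would pass 70% of its speed; a pose out of reach is approached as far as the arm can. A call with a gripper value outside its range is refused whole. The fingers move at their own pace and stop on an object; "force" is the grip in N (left out, the last holds). Time passes only in rows, so rows that repeat a pose let the fingers close. It gives the time, the measured TCP pose, the force, the opening and the grip force at its end, in the units of the state.
- ctrl.get_obs(): the state, without advancing time (a new reading comes with each control period).
- ctrl.grab_frame(name): name is "scene" or "top" or "wrist"; returns the picture (400x640x3 uint8, red, green, blue); there is no depth.
- ctrl.camera_info(name): a dict with "intrinsics" (3x3 intrinsics, pixels), "rvec" (rotation vector, rad) and "tvec" (3), from world to camera coordinates, as OpenCV has them. Camera axes: x right, y down, z forward; pixel columns grow to the right and rows downward; lengths in m; the calibration is good to about 2 mm. The wrist camera is an equidistant fisheye: a pixel r from the principal point sees the ray r / f radians off the axis. A picture is of the moment at which its call begins: read the wrist's pose just before it. camera_info takes no time and is no camera call; for the wrist camera it gives the pose at the moment of the call.
- ctrl.job_done(): hands the job in; it is judged then, once.
The state is a dict: "time": time; "q": joint angles; "qvel": joint speeds; "joint_torque": joint torques, N m; "position": TCP position; "tcp_rot": TCP orientation; "ft_force": force on the tool from outside, world axes, zero at the start; "ft_torque": the same for the moment, N m; "opening": finger opening in m; "grip_force": force on a finger pad.
Only numpy, scipy, OpenCV 4.12 (cv2) and the standard library are available. Lean on these libraries where they do the work, as an engineer would, in place of code of your own. Each camera call takes 0.05 s, during which the arm holds its last target. There are 200 camera calls.

## Task

Deal the four plywood spacers from the spring magazine into the two kit trays in turn, starting with the wide tray: wide, narrow, wide, narrow, until each tray holds two. Slide the top spacer off over the chute and let it come to rest in its tray before dealing the next; do not lift spacers out of the magazine. Leave the tape measure, sanding block, offcut and pencil beside it where they are.

Things in the scene. Friction and masses are not known exactly. Their poses are not given: they have to be found in the camera images.
- magazine: Aluminium spring magazine fixed to the bench, with a stack of four spacers in its well and a steel chute falling away on either side. Origin on the bench under its centre; y runs along the line of the two chutes, x across, z up. Well 64 (x) x 80 (y) mm; end lips 74 mm high at y = +-42 mm (4 mm thick); slotted side guides 95 mm high at x = +-34.5 mm (5 mm thick).
- mouth (a point): centre of the magazine's mouth, at the height of its end lips, 74 mm up. At rest the top spacer's underside is 5 mm above this and its top 23 mm, so it slides out over either lip between the guides; the next one is kept back by the lips. Push its end face (76 mm apart) with closed fingertips, coming from over the opposite chute; pushed 50 to 70 mm it tips and slides down by itself.
- chute_left_end (a point): foot of the slippery steel chute on the magazine's +y side, 131 mm from its centre and 24 mm above the bench, over a tray. The chute starts at the lip, falls at 30 degrees, is 66 mm wide inside, sides 19 mm high
- chute_right_end (a point): foot of the slippery steel chute on the magazine's -y side, 131 mm from its centre and 24 mm above the bench, over a tray. The chute starts at the lip, falls at 30 degrees, is 66 mm wide inside, sides 19 mm high
- lift_plate (a joint): height of the sprung plate that carries the stack, m: 0 with four spacers on it; it rises by itself by 0.018 (one spacer thickness) within half a second of a spacer leaving, bringing the next to the same height; stop at 0.057 when empty. Soft spring (33 N/m)
- wide_tray: the wide open tray of slippery grey-painted sheet steel at the foot of one of the chutes (either side), fixed: 180 (x) x 198 (y) x 20 (z) mm outside, walls and floor 4 mm; origin under its centre, axes as the magazine's, centre 219 mm along the chute line from the magazine's centre
- narrow_tray: the narrow open tray of slippery grey-painted sheet steel at the foot of the other chute, fixed: 100 (x) x 198 (y) x 20 (z) mm outside, walls and floor 4 mm; origin under its centre, axes as the magazine's, centre 219 mm along the chute line from the magazine's centre
- spacer_1_mid (a point): top of the stack at the start: plywood spacer block, 60 (x) x 76 (y) x 18 (z) mm, 60 g, two dark screw marks on top; the point is its centre, half-way up; axes as the magazine's at the start
- spacer_2_mid (a point): second from the top of the stack at the start: plywood spacer block, 60 (x) x 76 (y) x 18 (z) mm, 60 g, two dark screw marks on top; the point is its centre, half-way up; axes as the magazine's at the start
- spacer_3_mid (a point): third from the top of the stack at the start: plywood spacer block, 60 (x) x 76 (y) x 18 (z) mm, 60 g, two dark screw marks on top; the point is its centre, half-way up; axes as the magazine's at the start
- spacer_4_mid (a point): lowest of the stack at the start: plywood spacer block, 60 (x) x 76 (y) x 18 (z) mm, 60 g, two dark screw marks on top; the point is its centre, half-way up; axes as the magazine's at the start
- tape_measure: bystander: yellow tape measure, 35x93x66 mm, loose on the bench beyond the magazine; origin under its centre
- sanding_block: bystander: brown sanding block, 62x111x32 mm, loose on the bench on the robot's side of the magazine; origin under its centre
- offcut_6: bystander: wood offcut, 50x75x30 mm, loose on the bench beyond the magazine; origin under its centre
- pencil: bystander: red carpenter's pencil, 178 mm long, 8 mm high, loose on the bench on the robot's side of the magazine; origin under its centre
Mind the look-alikes: they are no part of the job. Leave any turquoise look-alike of the part that bears spacer_2_mid alone. What is shaped like the part that bears spacer_1_mid but turquoise is not meant.

How it is judged (in metres and radians):
On the way, in this order (a step that is already met when the one before it is completed fails the run):
1. the first spacer lies at rest in the wide tray (x of spacer_1_mid in the frame of wide_tray between -0.08 and 0.08 m and y of spacer_1_mid in the frame of wide_tray between -0.09 and 0.09 m and z of spacer_1_mid in the frame of wide_tray below 0.045 m and linear speed of spacer_1 below 0.05 m/s), for 0.1 s.
2. the second spacer lies at rest in the narrow tray (x of spacer_2_mid in the frame of narrow_tray between -0.042 and 0.042 m and y of spacer_2_mid in the frame of narrow_tray between -0.09 and 0.09 m and z of spacer_2_mid in the frame of narrow_tray below 0.045 m and linear speed of spacer_2 below 0.05 m/s), for 0.1 s.
3. the third spacer lies at rest in the wide tray (x of spacer_3_mid in the frame of wide_tray between -0.08 and 0.08 m and y of spacer_3_mid in the frame of wide_tray between -0.09 and 0.09 m and z of spacer_3_mid in the frame of wide_tray below 0.045 m and linear speed of spacer_3 below 0.05 m/s), for 0.1 s.
4. the fourth spacer lies at rest in the narrow tray (x of spacer_4_mid in the frame of narrow_tray between -0.042 and 0.042 m and y of spacer_4_mid in the frame of narrow_tray between -0.09 and 0.09 m and z of spacer_4_mid in the frame of narrow_tray below 0.045 m and linear speed of spacer_4 below 0.05 m/s), for 0.1 s.
At the end, for the whole second after the job is handed in: Spacers one and three dealt rest in the wide tray, two and four in the narrow one: each centre within 90 mm (y) and 80 mm (wide tray) or 42 mm (narrow tray) (x) of the tray's centre and below 45 mm above its underside (x of spacer_1_mid in the frame of wide_tray between -0.08 and 0.08 m and y of spacer_1_mid in the frame of wide_tray between -0.09 and 0.09 m and z of each of spacer_1_mid, spacer_3_mid in the frame of wide_tray below 0.045 m and linear speed of each of spacer_1, spacer_2, spacer_3, spacer_4 below 0.03 m/s and x of spacer_2_mid in the frame of narrow_tray between -0.042 and 0.042 m and y of spacer_2_mid in the frame of narrow_tray between -0.09 and 0.09 m and z of each of spacer_2_mid, spacer_4_mid in the frame of narrow_tray below 0.045 m and x of spacer_3_mid in the frame of wide_tray between -0.08 and 0.08 m and y of spacer_3_mid in the frame of wide_tray between -0.09 and 0.09 m and x of spacer_4_mid in the frame of narrow_tray between -0.042 and 0.042 m and y of spacer_4_mid in the frame of narrow_tray between -0.09 and 0.09 m); the robot touches nothing.
It fails at once if a spacer is lifted: its centre rises above 140 mm over the bench (height (world z) of any of spacer_1_mid, spacer_2_mid, spacer_3_mid, spacer_4_mid above 0.14 m).
It fails at once if the yellow tape measure is moved by more than 25 mm (distance of tape_measure from where it was at the start of the episode above 0.025 m).
It fails at once if the sanding block is moved by more than 25 mm (distance of sanding_block from where it was at the start of the episode above 0.025 m).
It fails at once if the wood offcut is moved by more than 25 mm (distance of offcut_6 from where it was at the start of the episode above 0.025 m).
It fails at once if the red carpenter's pencil is moved by more than 25 mm (distance of pencil from where it was at the start of the episode above 0.025 m).
It also fails if it takes over 48 s, if anything falls off the work surface, if the arm or the gripper's body presses on something with over 40 N, if the wrist force passes 120 N, or if a joint passes its speed limit or range.

## Working session

There is one attempt and no reset: what is moved stays moved. The work goes in short steps, Python scripts to look and compute and a tool call to move; the robot and the scene stay as the last step left them, time stands still between calls to the robot, and variables do not carry over. Pictures are saved under pics/ and viewed, at most 10 in all, crops included, and the job is handed in when it is done.

Besides the shell and the picture viewer there is one more tool, called after ">>>" as name(argument=value, ...) on one line, values as JSON. send_rows: Moves the arm, as the interface text tells. Its arguments: {"type":"object","properties":{"moves":{"type":"array"},"force":{"type":"number"}},"required":["moves"]}

```bash
mkdir -p pics; python3 - <<'E'
from cell import ctrl
import cv2,numpy as np
np.set_printoptions(precision=4,suppress=True)
for n in("scene","top"):
    cv2.imwrite(f"pics/{n}0.png",ctrl.grab_frame(n)[:,:,::-1]); c=ctrl.camera_info(n); print(n,c)
o=ctrl.get_obs();print(o["time"],o["position"],o["tcp_rot"],ctrl.tip_extent)
E
```

```text
scene {'intrinsics': array([[449.8584,   0.    , 318.5227],
       [  0.    , 449.8584, 192.2644],
       [  0.    ,   0.    ,   1.    ]]), 'rvec': array([ 1.9334, -1.2363,  0.5882]), 'tvec': array([-0.2841,  0.3904,  0.6738])}
top {'intrinsics': array([[514.4589,   0.    , 319.2806],
       [  0.    , 514.4589, 200.8015],
       [  0.    ,   0.    ,   1.    ]]), 'rvec': array([ 2.1191, -2.1454,  0.2164]), 'tvec': array([-0.0442,  0.5704,  1.174 ])}
0.1 [0.1684 0.5754 0.2383] [[-0.9597  0.2809 -0.0006]
 [ 0.2809  0.9597 -0.0016]
 [ 0.0002 -0.0017 -1.    ]] 0.008
```

View pics/scene0.png

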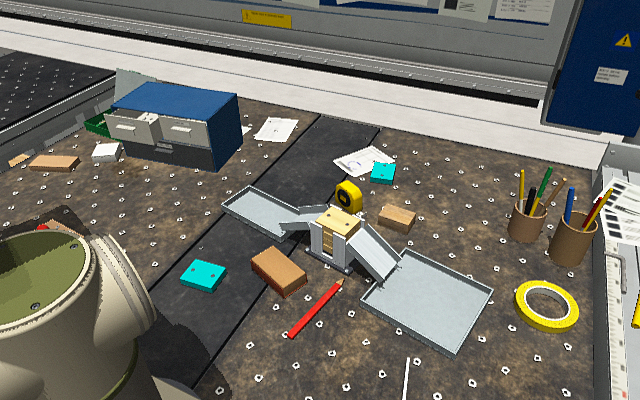

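View pics/top0.png

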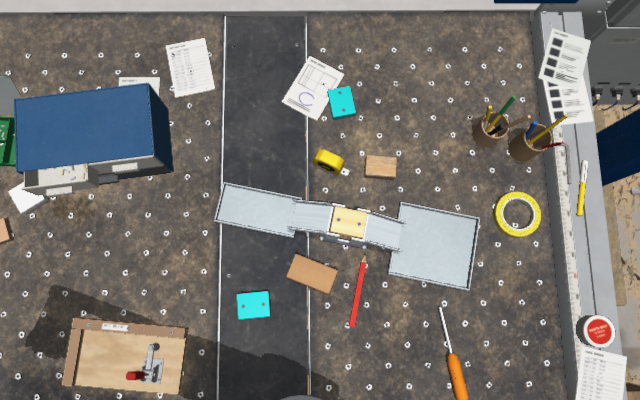

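The top view shows the stacked wooden spacer in the magazine at (349,222). The wide tray is to its right (433,246) and the narrow tray to its left (258,210). Things that could be taken for a spacer: turquoise blocks at (342,102) and (253,305), the offcut at (380,167) and the sanding block at (312,273). I choose (349,222): plywood with two screw marks, between the chutes.

```bash
cat > h.py <<'E'
from cell import ctrl
import cv2,numpy as np
np.set_printoptions(precision=4,suppress=True)
def cast(n,uv,z):
    c=ctrl.camera_info(n);R=cv2.Rodrigues(c["rvec"])[0];C=-R.T@c["tvec"]
    p=np.atleast_2d(np.array(uv,float));d=np.c_[p,np.ones(len(p))]@np.linalg.inv(c["intrinsics"]).T@R
    return C+d*((z-C[2])/d[:,2:])
def proj(n,P):
    c=ctrl.camera_info(n);return cv2.projectPoints(np.atleast_2d(np.array(P,float)),c["rvec"],c["tvec"],c["intrinsics"],None)[0][:,0]
E
python3 - <<'E'
from h import *
im=cv2.imread("pics/top0.png");hsv=cv2.cvtColor(im,cv2.COLOR_BGR2HSV)
print(hsv[222,340],hsv[240,430],hsv[167,380])
m=cv2.inRange(hsv,(12,50,120),(35,255,255));k=np.zeros_like(m);k[195:250,320:380]=255;m&=k
m=cv2.morphologyEx(m,cv2.MORPH_CLOSE,np.ones((5,5)))
c=max(cv2.findContours(m,0,2)[0],key=cv2.contourArea)
w=cast("top",c[:,0],0.097)[:,:2]
r=cv2.minAreaRect((w*1000).astype(np.float32));print("spacer",r, cv2.boxPoints(r))
g=cv2.inRange(hsv,(85,5,120),(120,90,255));
k=np.zeros_like(g);k[180:295,205:485]=255;g&=k
for nm,(a,b) in dict(wide=(408,485),narrow=(205,285)).items():
    t=g.copy();t[:,:a]=0;t[:,b:]=0
    c=max(cv2.findContours(t,0,2)[0],key=cv2.contourArea)
    w=cast("top",c[:,0],0.015)[:,:2];r=cv2.minAreaRect((w*1000).astype(np.float32));print(nm,r)
corn={"wide":[(401,202),(479,217),(470,290),(388,275)],"narrow":[(223,184),(301,201),(296,237),(215,220)]}
for nm,p in corn.items():
    w=cast("top",p,0.02)[:,:2];print(nm,w.mean(0),[np.linalg.norm(w[i]-w[i-1]) for i in range(4)],np.degrees(np.arctan2(*(w[0]-w[1]))), np.degrees(np.arctan2(*(w[3]-w[2]))))
for nm,uv,z in(("tape",(330,160),.066),("offcut",(380,160),.03),("pencil top",(365,256),.01),("pencil bot",(352,326),.01),("sand",(312,273),.03)):print(nm,cast("top",uv,z))
a=cv2.resize(im[180:265,290:410],None,fx=5,fy=5,interpolation=cv2.INTER_CUBIC)
cv2.imwrite("pics/crop1.png",a)
E
```

```text
[ 25  72 245] [ 96  19 215] [ 17 103 220]
spacer ((512.6116943359375, -115.17864990234375), (75.67963409423828, 76.60999298095703), 78.08695983886719) [[ 467.3206 -144.2963]
 [ 542.2805 -160.1107]
 [ 557.9028  -86.061 ]
 [ 482.9429  -70.2466]]
wide ((462.11798095703125, -339.4794006347656), (179.81349182128906, 181.9273223876953), 77.7577896118164)
narrow ((560.5087280273438, 111.07744598388672), (176.59796142578125, 102.8497314453125), 78.18531799316406)
wide [ 0.4629 -0.3293] [np.float64(0.18137003746381863), np.float64(0.1940097070549686), np.float64(0.1790316459115276), np.float64(0.19834926905163666)] 11.724490114653221 11.048024146339765
narrow [0.5539 0.0962] [np.float64(0.09093757623342763), np.float64(0.19650330109853187), np.float64(0.08932089750991319), np.float64(0.20099073436796558)] 13.116186833164491 12.577293430060132
tape [[ 0.6666 -0.078   0.066 ]]
offcut [[ 0.6752 -0.2033  0.03  ]]
pencil top [[ 0.4404 -0.1611  0.01  ]]
pencil bot [[ 0.2757 -0.1253  0.01  ]]
sand [[ 0.4003 -0.032   0.03  ]]
```

View pics/crop1.png

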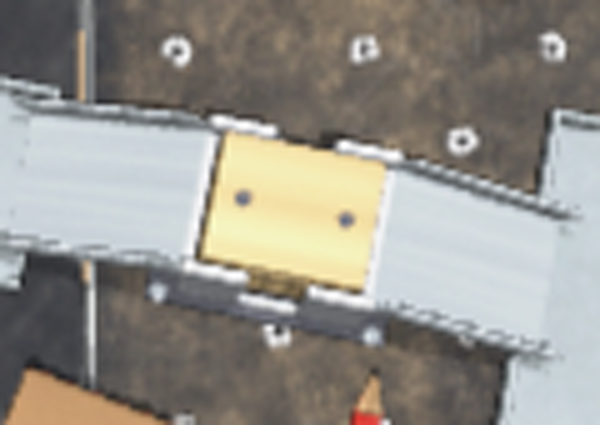

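The crop shows the plywood top spacer with its two screw marks at crop (242,199) and (345,219), between the guides. The choice is confirmed. Next I work out the magazine's pose and the first shift.

```bash
cat >> h.py <<'E'
def go(target,yaw=None):
    o=ctrl.get_obs();R=np.array(o["tcp_rot"]);d=R.T@(np.array(target)-o["position"])
    print("t",o["time"],"pos",np.array(o["position"]),"shift",d,"ft",np.array(o["ft_force"]),"tip",ctrl.tip_extent,"open",o["opening"])
    if yaw is not None:
        y=np.array([np.sin(yaw),np.cos(yaw),0]);z=np.array([0,0,-1.]);Rd=np.c_[np.cross(y,z),y,z]
        print("turn",np.degrees(cv2.Rodrigues(R.T@Rd)[0].ravel()))
E
python3 - <<'E'
from h import *
p=np.array([(225,132),(388,165),(365,293),(203,260)])/5+[290,180]
w=cast("top",p,.097)[:,:2];print(w.mean(0),[np.linalg.norm(w[i]-w[i-1]) for i in range(4)])
d=w[0]+w[3]-w[1]-w[2];print(np.degrees(np.arctan2(*d)))
s=cast("top",np.array([(242,199),(345,219)])/5+[290,180],.097)[:,:2];print("screws",s,s.mean(0),np.degrees(np.arctan2(*(s[0]-s[1]))))
im=cv2.imread("pics/scene0.png");hsv=cv2.cvtColor(im,cv2.COLOR_BGR2HSV)
m=cv2.inRange(hsv,(15,40,150),(35,255,255));k=np.zeros_like(m);k[200:240,310:370]=255;m&=k
c=max(cv2.findContours(m,0,2)[0],key=cv2.contourArea);
print("scene",cast("scene",[cv2.minAreaRect(c)[0]],.097),cv2.minAreaRect(c))
print("proj",proj("scene",[.5095,-.116,.097]))
c=np.array([.510,-.116]);a=np.radians(12.2);v=np.array([np.sin(a),np.cos(a)])
go([*(c+.075*v),.16],a)
E
```

```text
[ 0.5106 -0.1177] [np.float64(0.060034065268329564), np.float64(0.07621470190332999), np.float64(0.06002490224956963), np.float64(0.0750550405795065)]
12.260997880075934
screws [[ 0.517  -0.0935]
 [ 0.5072 -0.1403]] [ 0.5121 -0.1169] 11.765360573954098
scene [[ 0.5118 -0.1173  0.097 ]] ((337.10003662109375, 219.80001831054688), (39.35479736328125, 21.0190372467041), 26.56505012512207)
proj [[336.1138 220.2879]]
t 0.1 pos [0.1684 0.5754 0.2383] shift [-0.5167 -0.4926  0.0791] ft [ 0.1831 -0.3326  0.0498] tip 0.008 open 0.0849061606379059
turn [-0.0968 -0.0121 -4.1153]
```

>>> send_rows(moves=[0,0,-4.1,-0.045,-0.043,0,1,0,0,-4.1,-0.09,-0.086,0,1,0,0,-4.1,-0.135,-0.129,0,1,0,0,-4.1,-0.18,-0.172,0,1,0,0,-4.1,-0.225,-0.215,0,1], force=40)

```text
time: 0.72
position: [0.3245, 0.3045, 0.239]
tcp_rot: [[-0.977, 0.211, -0.0], [0.211, 0.977, -0.0], [-0.0, -0.0, -1.0]]
ft_force: [0.9, 0.7, -0.1]
opening: -0.0002
grip_force: 0.0
```

```bash
cat >> h.py <<'E'
C=np.array([.511,-.117]);A=np.radians(12.1);V=np.array([np.sin(A),np.cos(A)])
def at(y,z): return [*(C+y*V),z]
E
python3 -c "
from h import *
go(at(.075,.15),A)"
```

```text
t 0.725 pos [0.3245 0.3045 0.239 ] shift [-0.2712 -0.2976  0.089 ] ft [ 0.8687  0.7378 -0.1063] tip 0.008 open -0.00021075467726331608
turn [-0.0059  0.0009 -0.0886]
```

>>> send_rows(moves=[0,0,0,-0.04,-0.042,0,1,0,0,0,-0.08,-0.084,0,1,0,0,0,-0.12,-0.126,0,1,0,0,0,-0.16,-0.168,0,1,0,0,0,-0.2,-0.21,0.01,1])

```text
time: 1.35
position: [0.4762, 0.0569, 0.2299]
tcp_rot: [[-0.977, 0.212, 0.002], [0.212, 0.977, 0.0], [-0.002, 0.001, -1.0]]
ft_force: [1.1, 1.3, -0.2]
opening: 0.0
grip_force: 0.0
```

>>> send_rows(moves=[0,0,0,-0.035,-0.044,0.02,1,0,0,0,-0.065,-0.08,0.05,1,0,0,0,-0.071,-0.088,0.08,1,0,0,0,-0.071,-0.088,0.08,1])

```text
time: 1.85
position: [0.5236, -0.0427, 0.146]
tcp_rot: [[-0.977, 0.213, -0.007], [0.213, 0.977, 0.001], [0.007, -0.0, -1.0]]
ft_force: [-0.4, 0.5, -1.1]
opening: 0.0001
grip_force: 0.0
```

```bash
python3 -c "
from h import *
go(at(.075,.094),A)
P=ctrl.get_obs()['position']
print(proj('scene',[P,P-np.array([0,0,.008])]))
im=ctrl.grab_frame('scene')[:,:,::-1]
cv2.imwrite('pics/s2.png',cv2.resize(im[130:290,230:430],None,fx=4,fy=3.75,interpolation=cv2.INTER_CUBIC))"
```

```text
t 1.85 pos [ 0.5236 -0.0427  0.146 ] shift [-0.0037 -0.0003  0.052 ] ft [-0.415   0.5067 -1.0519] tip 0.008 open 0.00012314922867607647
turn [-0.0093 -0.3851 -0.2187]
[[306.8582 189.1649]
 [306.9808 192.1891]]
```

View pics/s2.png

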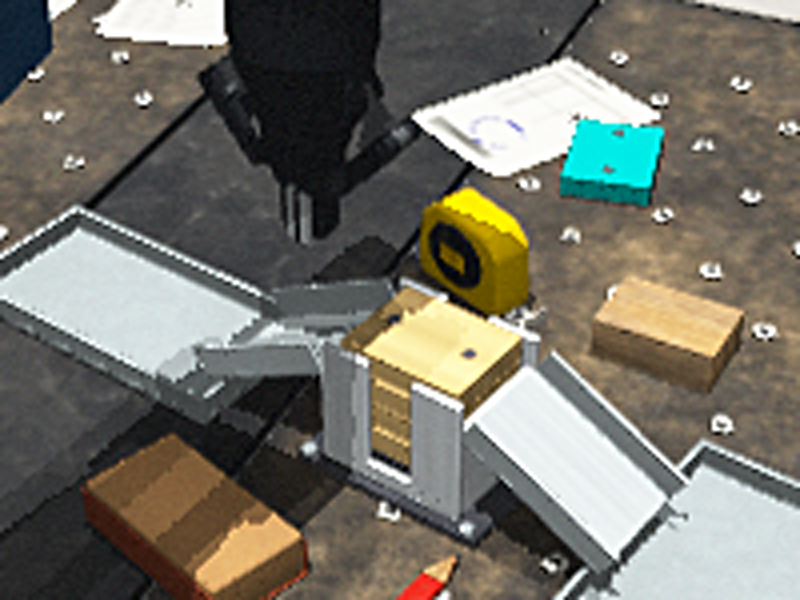

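The shut fingertips are at crop (310,240), full (307,194), over the narrow chute and within a few mm of the prediction. The magazine is undisturbed. Next I lower and push spacer 1 towards the wide tray.

>>> send_rows(moves=[0,-0.4,0,-0.004,0,0.03,1,0,-0.4,0,-0.004,0,0.05,1,0,-0.4,0,-0.004,-0.005,0.05,1,0,-0.4,0,-0.004,-0.015,0.05,1,0,-0.4,0,-0.004,-0.025,0.05,1])

```text
time: 2.52
position: [0.5254, -0.0684, 0.1012]
tcp_rot: [[-0.977, 0.211, 0.01], [0.211, 0.977, -0.002], [-0.01, -0.0, -1.0]]
ft_force: [0.8, -1.1, 0.5]
opening: -0.0001
grip_force: 0.0
```

```bash
python3 -c "
from h import *
go(at(-.012,.096),A)"
```

```text
t 2.525 pos [ 0.5254 -0.0684  0.1012] shift [ 0.0039 -0.0626  0.0052] ft [ 0.8478 -1.1153  0.5361] tip 0.008 open -5.86475916277076e-05
turn [-0.0092  0.5608 -0.0955]
```

>>> send_rows(moves=[0,0.5,0,0.003,0.01,0.003,1,0,0.5,0,0.003,0.01,0.006,1,0,0.5,0,0.003,0,0.006,1,0,0.5,0,0.003,-0.01,0.006,1,0,0.5,0,0.003,-0.02,0.006,1])

```text
time: 3.15
position: [0.5172, -0.0874, 0.0934]
tcp_rot: [[-0.977, 0.212, -0.002], [0.212, 0.977, 0.0], [0.002, -0.0, -1.0]]
ft_force: [-0.4, -0.4, -0.1]
opening: 0.0002
grip_force: 0.2
```

```bash
python3 -c "
from h import *
go(at(-.012,.096),A)
im=ctrl.grab_frame('scene')[:,:,::-1]
cv2.imwrite('pics/s3.png',cv2.resize(im[150:300,270:430],None,fx=4,fy=4,interpolation=cv2.INTER_CUBIC))"
```

```text
t 3.15 pos [ 0.5172 -0.0874  0.0934] shift [-0.0002 -0.0423 -0.0026] ft [-0.4031 -0.4308 -0.0826] tip 0.008 open 0.00022608348253373717
turn [-0.004  -0.0949 -0.132 ]
```

View pics/s3.png

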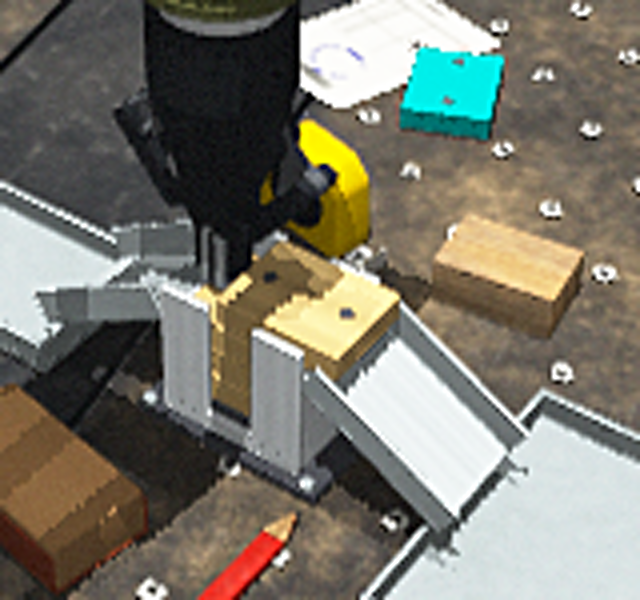

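Spacer 1 is sliding out over the wide-side lip at crop (320,300), with the fingers on its end face and the next spacer still in the well. I keep pushing.

>>> send_rows(moves=[0,0,0,0,-0.012,0,1,0,0,0,0,-0.024,0,1,0,0,0,0,-0.035,0,1,0,0,0,0,-0.045,0,1,0,0,0,0,-0.045,-0.015,1])

```text
time: 3.82
position: [0.5066, -0.1309, 0.1075]
tcp_rot: [[-0.977, 0.213, -0.005], [0.213, 0.977, 0.001], [0.005, 0.0, -1.0]]
ft_force: [-0.6, 0.1, 0.1]
opening: 0.0004
grip_force: 0.0
```

>>> send_rows(moves=[0,0,0,0,0,-0.02,1,0,0,0,0,0,-0.025,1,0,0,0,0,0,-0.025,1])

```text
time: 4.2
position: [0.5084, -0.1304, 0.134]
tcp_rot: [[-0.977, 0.211, -0.0], [0.211, 0.977, -0.0], [0.0, -0.0, -1.0]]
ft_force: [-0.5, -0.0, 0.1]
opening: -0.0001
grip_force: 0.0
```

```bash
python3 -c "
from h import *
go(at(-.085,.14),A)
im=ctrl.grab_frame('scene')[:,:,::-1]
cv2.imwrite('pics/s4.png',cv2.resize(im[140:350,220:500],None,fx=2.8,fy=2.8,interpolation=cv2.INTER_CUBIC))"
```

```text
t 4.2 pos [ 0.5084 -0.1304  0.134 ] shift [ 0.0002 -0.0713 -0.006 ] ft [-0.5489 -0.0061  0.1206] tip 0.008 open -0.00014791236208808701
turn [-0.0052 -0.0215 -0.099 ]
```

View pics/s4.png

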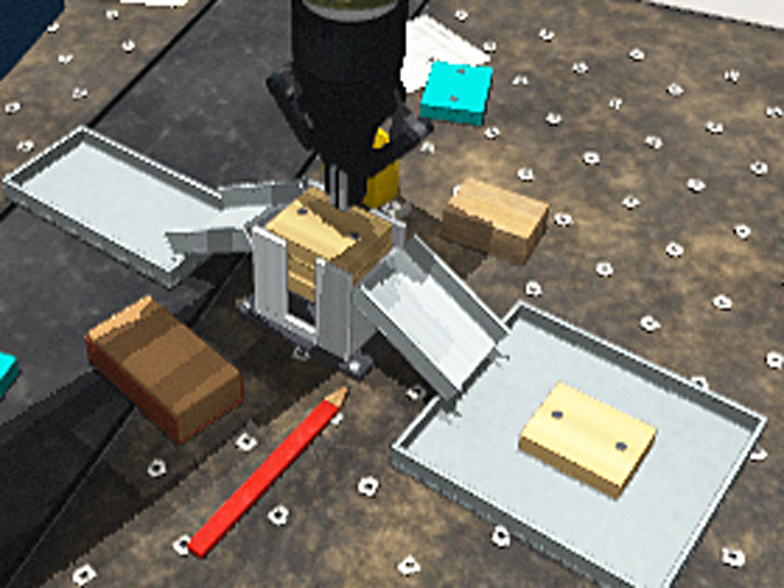

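Spacer 1 lies in the wide tray at crop (588,438), and the next spacer has risen to the mouth. Next I cross over to the wide side and push spacer 2 back towards the narrow tray.

>>> send_rows(moves=[0,0,0,0,-0.03,0,1,0,0,0,0,-0.06,0,1,0,0,0,0,-0.07,0.015,1,0,0,0,0,-0.07,0.039,1,0,0,0,0,-0.07,0.039,1])

```text
time: 4.88
position: [0.4907, -0.1973, 0.0907]
tcp_rot: [[-0.977, 0.212, -0.007], [0.212, 0.977, 0.004], [0.008, 0.002, -1.0]]
ft_force: [-0.5, 0.6, -0.4]
opening: 0.0
grip_force: 0.0
```

```bash
python3 -c "
from h import *
go(at(.014,.0945),A)"
```

```text
t 4.875 pos [ 0.4907 -0.1973  0.0907] shift [-0.0028  0.0968 -0.0036] ft [-0.4842  0.6202 -0.4316] tip 0.008 open 6.985311166609888e-06
turn [ 0.1125 -0.4547 -0.1256]
```

>>> send_rows(moves=[0,0,0,-0.001,0.015,-0.002,1,0,0,0,-0.001,0.027,-0.002,1,0,0,0,-0.001,0.039,-0.002,1,0,0,0,-0.001,0.051,-0.002,1,0,0,0,-0.001,0.063,-0.002,1])

```text
time: 5.5
position: [0.5076, -0.1366, 0.0965]
tcp_rot: [[-0.977, 0.211, -0.001], [0.211, 0.977, 0.0], [0.001, -0.0, -1.0]]
ft_force: [0.3, -0.4, 0.6]
opening: 0.0001
grip_force: 0.2
```

```bash
python3 -c "
from h import *
go(at(.014,.0945),A)"
```

```text
t 5.5 pos [ 0.5076 -0.1366  0.0965] shift [0.0009 0.0339 0.002 ] ft [ 0.2502 -0.4284  0.6092] tip 0.008 open 5.48660560565317e-05
turn [-0.0056 -0.0826 -0.0987]
```

>>> send_rows(moves=[0,0,0,0,0.012,0.001,1,0,0,0,0,0.024,0.001,1,0,0,0,0,0.034,0.001,1,0,0,0,0,0.034,-0.015,1,0,0,0,0,0.034,-0.038,1])

```text
time: 6.12
position: [0.5142, -0.1042, 0.1349]
tcp_rot: [[-0.977, 0.211, -0.003], [0.211, 0.977, 0.001], [0.003, 0.0, -1.0]]
ft_force: [0.8, -0.3, 0.0]
opening: 0.0001
grip_force: 0.0
```

>>> send_rows(moves=[0,0,0,0,0,0,1,0,0,0,0,0,0,1])

```text
time: 6.38
position: [0.5146, -0.1045, 0.1343]
tcp_rot: [[-0.977, 0.212, -0.001], [0.212, 0.977, 0.0], [0.001, -0.0, -1.0]]
ft_force: [0.0, 0.0, -0.6]
opening: -0.0001
grip_force: 0.0
```

```bash
python3 -c "
from h import *
go(at(.078,.134),A)
im=ctrl.grab_frame('scene')[:,:,::-1]
cv2.imwrite('pics/s5.png',cv2.resize(im[140:350,210:490],None,fx=2.8,fy=2.8,interpolation=cv2.INTER_CUBIC))"
```

```text
t 6.375 pos [ 0.5146 -0.1045  0.1343] shift [0.001  0.0651 0.0003] ft [ 0.0052  0.0452 -0.5909] tip 0.008 open -8.735748374029565e-05
turn [-0.0014 -0.0854 -0.1331]
```

View pics/s5.png

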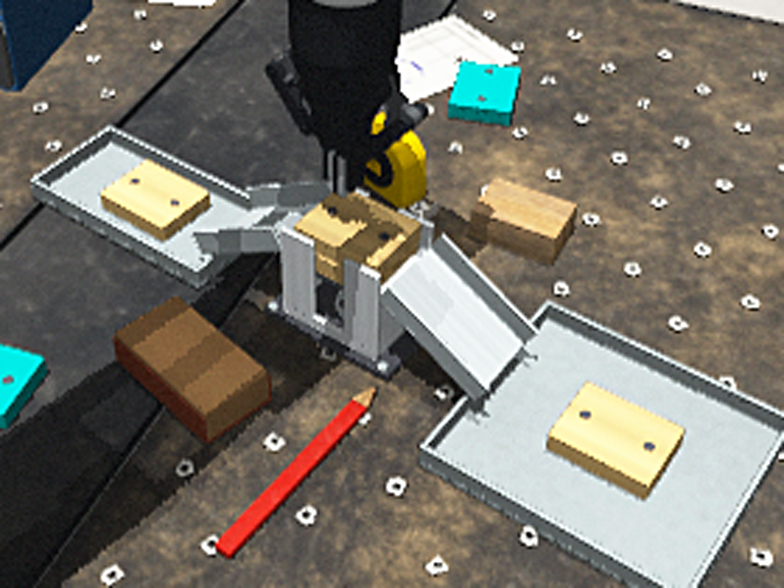

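Spacer 2 lies in the narrow tray at crop (155,200), and spacer 3 is at the mouth. I repeat the push towards the wide tray.

>>> send_rows(moves=[0,0,0,0,0.03,0,1,0,0,0,0,0.06,0,1,0,0,0,0,0.067,0.015,1,0,0,0,0,0.067,0.039,1,0,0,0,0,0.067,0.039,1])

```text
time: 7.05
position: [0.526, -0.0388, 0.0918]
tcp_rot: [[-0.977, 0.212, -0.008], [0.212, 0.977, 0.001], [0.008, -0.001, -1.0]]
ft_force: [1.1, 0.1, -0.4]
opening: 0.0
grip_force: 0.0
```

```bash
python3 -c "
from h import *
go(at(-.013,.0945),A)"
```

```text
t 7.05 pos [ 0.526  -0.0388  0.0918] shift [-0.0019 -0.0926 -0.0027] ft [ 1.1082  0.131  -0.3547] tip 0.008 open 2.4466953438673077e-05
turn [-0.0326 -0.4664 -0.1196]
```

>>> send_rows(moves=[0,0,0,0,-0.014,0,1,0,0,0,0,-0.026,0,1,0,0,0,0,-0.038,0,1,0,0,0,0,-0.05,0,1,0,0,0,0,-0.062,0,1])

```text
time: 7.68
position: [0.5155, -0.1004, 0.0955]
tcp_rot: [[-0.977, 0.212, -0.001], [0.212, 0.977, 0.0], [0.001, -0.0, -1.0]]
ft_force: [0.2, 0.5, -0.4]
opening: -0.0002
grip_force: 0.2
```

```bash
python3 -c "
from h import *
go(at(-.013,.0945),A)"
```

```text
t 7.675 pos [ 0.5155 -0.1004  0.0955] shift [ 0.0008 -0.0302  0.001 ] ft [ 0.244   0.4855 -0.4233] tip 0.008 open -0.00015133213760538456
turn [-0.0002 -0.0788 -0.1361]
```

>>> send_rows(moves=[0,0,0,0,-0.012,0,1,0,0,0,0,-0.024,0,1,0,0,0,0,-0.032,0,1,0,0,0,0,-0.032,-0.015,1,0,0,0,0,-0.032,-0.038,1])

```text
time: 8.3
position: [0.5084, -0.1304, 0.1338]
tcp_rot: [[-0.977, 0.212, -0.003], [0.212, 0.977, 0.001], [0.003, 0.0, -1.0]]
ft_force: [0.7, -0.4, -0.9]
opening: -0.0001
grip_force: 0.0
```

>>> send_rows(moves=[0,0,0,0,0,0,1,0,0,0,0,0,0,1,0,0,0,0,0,0,1,0,0,0,0,0,0,1])

```text
time: 8.8
position: [0.5084, -0.1305, 0.1325]
tcp_rot: [[-0.977, 0.212, -0.003], [0.212, 0.977, 0.001], [0.003, 0.0, -1.0]]
ft_force: [0.4, -0.3, 0.1]
opening: -0.0003
grip_force: 0.0
```

```bash
python3 -c "
from h import *
go(at(-.083,.134),A)
im=ctrl.grab_frame('scene')[:,:,::-1]
cv2.imwrite('pics/s6.png',cv2.resize(im[140:350,220:500],None,fx=2.8,fy=2.8,interpolation=cv2.INTER_CUBIC))"
```

```text
t 8.8 pos [ 0.5084 -0.1305  0.1325] shift [ 0.0002 -0.0693 -0.0015] ft [ 0.3643 -0.2564  0.1079] tip 0.008 open -0.0002713844808238406
turn [ 0.0118 -0.1749 -0.1112]
```

View pics/s6.png

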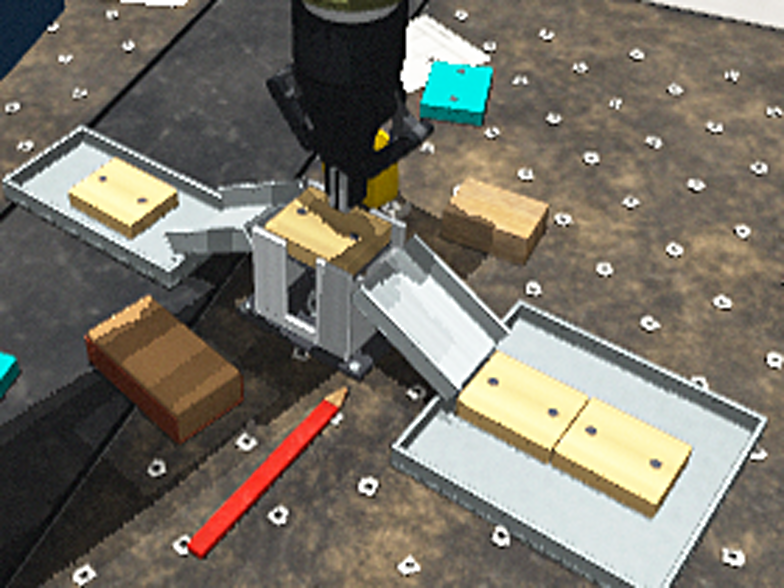

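Spacers 1 and 3 lie end to end in the wide tray at crop (622,455) and (522,405), and spacer 4 is at the mouth. I check spacer 3's offset and cross over.

>>> send_rows(moves=[0,0,0,0,-0.03,0,1,0,0,0,0,-0.06,0,1,0,0,0,0,-0.069,0.015,1,0,0,0,0,-0.069,0.037,1,0,0,0,0,-0.069,0.037,1])

```text
time: 9.48
position: [0.4923, -0.1968, 0.0932]
tcp_rot: [[-0.977, 0.212, -0.006], [0.212, 0.977, 0.003], [0.007, 0.002, -1.0]]
ft_force: [-0.5, -0.4, 0.1]
opening: -0.0001
grip_force: 0.0
```

```bash
python3 -c "
from h import *
go(at(.014,.0945),A)
for q in((522,405),(622,455)):
  w=cast('scene',np.array(q)/2.8+[220,140],.022)[0,:2]-C;print('along',w@V,'across',w@[V[1],-V[0]])
"
```

```text
t 9.475 pos [ 0.4923 -0.1968  0.0932] shift [-0.0014  0.0959 -0.0011] ft [-0.5139 -0.3913  0.0879] tip 0.008 open -0.00011583364815152778
turn [ 0.1    -0.4014 -0.1287]
along -0.17521715812459912 across -0.006584758122036606
along -0.25096682105498813 across -0.005225027320100878
```

>>> send_rows(moves=[0,0,0,0,0.015,0,1,0,0,0,0,0.027,0,1,0,0,0,0,0.039,0,1,0,0,0,0,0.051,0,1,0,0,0,0,0.063,0,1])

```text
time: 10.1
position: [0.5079, -0.1356, 0.0965]
tcp_rot: [[-0.977, 0.211, -0.001], [0.211, 0.977, 0.0], [0.001, -0.0, -1.0]]
ft_force: [0.5, 0.4, -0.4]
opening: -0.0005
grip_force: 0.2
```

```bash
python3 -c "
from h import *
go(at(.014,.0945),A)"
```

```text
t 10.1 pos [ 0.5079 -0.1356  0.0965] shift [0.0009 0.0329 0.002 ] ft [ 0.4625  0.4329 -0.3644] tip 0.008 open -0.0005215758685661952
turn [-0.0057 -0.0784 -0.0978]
```

>>> send_rows(moves=[0,0,0,0,0.012,0.001,1,0,0,0,0,0.024,0.001,1,0,0,0,0,0.033,0.001,1,0,0,0,0,0.033,-0.02,1,0,0,0,0,0.033,-0.06,1])

```text
time: 10.72
position: [0.5131, -0.1034, 0.1548]
tcp_rot: [[-0.977, 0.211, -0.006], [0.211, 0.977, 0.002], [0.006, 0.0, -1.0]]
ft_force: [1.1, 0.1, -0.6]
opening: -0.0003
grip_force: 0.0
```

>>> send_rows(moves=[0,0,0,0,0,-0.03,1,0,0,0,0,0,-0.03,1,0,0,0,0,0,-0.03,1,0,0,0,0,0,-0.03,1,0,0,0,0,0,-0.03,1])

```text
time: 11.35
position: [0.5141, -0.1041, 0.1851]
tcp_rot: [[-0.977, 0.212, -0.004], [0.212, 0.977, 0.001], [0.004, 0.0, -1.0]]
ft_force: [-1.0, 0.1, -0.4]
opening: 0.0001
grip_force: 0.0
```

```bash
python3 -c "
from h import *
go(at(.078,.134),A)
im=ctrl.grab_frame('scene')[:,:,::-1]
cv2.imwrite('pics/s7.png',cv2.resize(im[140:350,210:490],None,fx=2.8,fy=2.8,interpolation=cv2.INTER_CUBIC))"
```

```text
t 11.35 pos [ 0.5141 -0.1041  0.1851] shift [0.0002 0.0648 0.0511] ft [-0.9656  0.0772 -0.4001] tip 0.008 open 0.00014396082617229456
turn [ 0.0102 -0.2168 -0.1186]
```

View pics/s7.png

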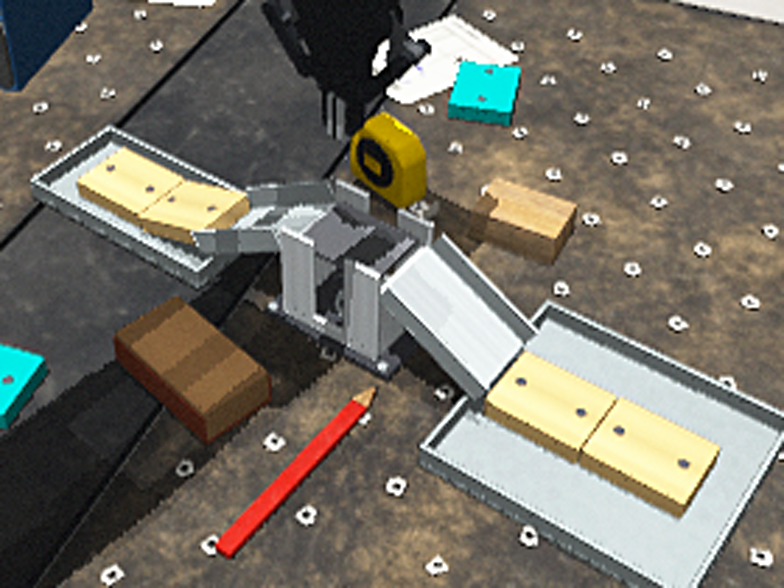

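All four spacers are out and in their trays. Spacer 4, at crop (195,207), leans against the narrow chute's foot behind spacer 2 (118,180). I measure its position and check whether it is still moving.

```bash
python3 -c "
from h import *
a=ctrl.grab_frame('scene');b=ctrl.grab_frame('top')[:,:,::-1];d=ctrl.grab_frame('scene')
p=cv2.imread('pics/s7.png');q=cv2.resize(a[140:350,210:490,::-1],None,fx=2.8,fy=2.8,interpolation=cv2.INTER_CUBIC)
print('change',np.abs(p.astype(int)-q)[130:260,60:270].mean())
for z in(.022,.03,.036,.042):
  for s in((90,176),(150,187),(117,150),(182,183),(145,212),(213,209),(193,243),(248,194)):
    w=cast('scene',np.array(s)/2.8+[210,140],z)[0,:2]-C;print(z,s,'along',w@V,'across',w@[V[1],-V[0]])
cv2.imwrite('pics/t8.png',cv2.resize(b[170:255,205:365],None,fx=5,fy=5,interpolation=cv2.INTER_CUBIC))"
```

```text
change 1.9266544566544566
0.022 (90, 176) along 0.27436013864750325 across -0.01567324156851962
0.022 (150, 187) along 0.22121710013417026 across 0.004408121105235846
0.022 (117, 150) along 0.28131177429555304 across 0.02545748644263408
0.022 (182, 183) along 0.20239318054934416 across 0.024993990446474185
0.022 (145, 212) along 0.20180837377578625 across -0.02267970938317446
0.022 (213, 209) along 0.15777821438123324 across 0.014479238781885725
0.022 (193, 243) along 0.14296350103761213 across -0.02800946239558224
0.022 (248, 194) along 0.14640850956849305 across 0.04746904797846292
0.03 (90, 176) along 0.2665010204512803 across -0.022171699317029454
0.03 (150, 187) along 0.2139707966158124 across -0.002321903263141358
0.03 (117, 150) along 0.2733724938715111 across 0.018484733009465484
0.03 (182, 183) along 0.19536394354692596 across 0.018026581780137232
0.03 (145, 212) along 0.19478588042568037 across -0.02909737261114274
0.03 (213, 209) along 0.15126345127577553 across 0.00763308012936855
0.03 (193, 243) along 0.1366195726085169 across -0.03436566600500455
0.03 (248, 194) along 0
[... 475 characters left out ...]
93, 243) along 0.13186162628669537 across -0.039132818712071485
0.036 (248, 194) along 0.1352371145992885 across 0.034822536502793495
0.042 (90, 176) along 0.2547123431569458 across -0.031919385939794494
0.042 (150, 187) along 0.20310134133827565 across -0.012416939815707411
0.042 (117, 150) along 0.26146357323544805 across 0.008025602859712625
0.042 (182, 183) along 0.18482008804329866 across 0.00757546878063182
0.042 (145, 212) along 0.18425214040052149 across -0.03872386745309537
0.042 (213, 209) along 0.14149130661758902 across -0.0026361578494072204
0.042 (193, 243) along 0.12710367996487387 across -0.04389997141913837
0.042 (248, 194) along 0.1304493738982009 across 0.02940260301322113
```

View pics/t8.png

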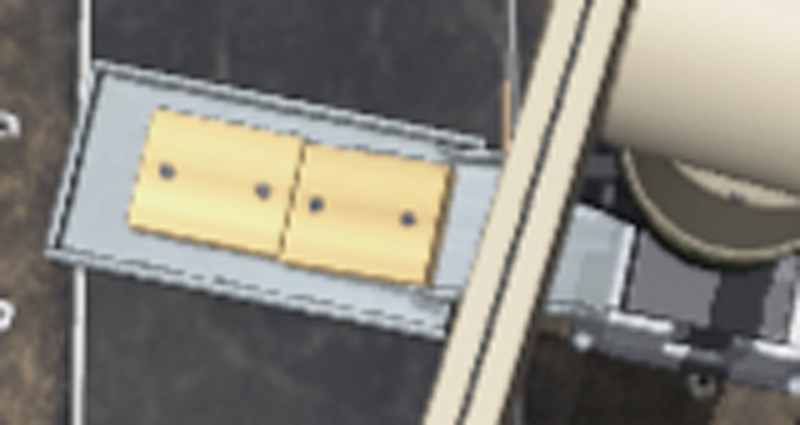

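The top view shows spacers 2 and 4 end to end and centred in the narrow tray, at crop (215,180) and (365,212). Spacer 4's inner end is propped on the chute foot by about 16°. Its centre is about 166 mm along the line (53 mm from the tray's centre) and about 23 mm up, well within limits. I wait a second, then confirm nothing moves before handing in.

>>> send_rows(moves=[0,0,0,0,0,0,1,0,0,0,0,0,0,1,0,0,0,0,0,0,1,0,0,0,0,0,0,1,0,0,0,0,0,0,1])

```text
time: 12.18
position: [0.5147, -0.1044, 0.1863]
tcp_rot: [[-0.977, 0.212, -0.002], [0.212, 0.977, 0.0], [0.002, 0.0, -1.0]]
ft_force: [0.8, -0.8, -0.2]
opening: 0.0003
grip_force: 0.0
```

```bash
python3 -c "
from h import *
def blobs():
  im=ctrl.grab_frame('scene')[:,:,::-1];m=cv2.inRange(cv2.cvtColor(im,cv2.COLOR_BGR2HSV),(15,40,150),(35,255,255));r=[]
  for x0,x1,y0,y1 in((230,305,185,230),(370,480,255,330)):
    M=cv2.moments(m[y0:y1,x0:x1],True);r.append((M['m10']/M['m00']+x0,M['m01']/M['m00']+y0,M['m00']))
  return np.array(r)
a=blobs()
for i in range(8): b=blobs()
print(a,b-a); o=ctrl.get_obs();print(o['time'],o['ft_force'])
if np.abs((b-a)[:,:2]).max()<.3: print(ctrl.job_done())
"
```

```text
[[ 268.0515  208.8402  970.    ]
 [ 424.7488  292.3395 1935.    ]] [[ 0.0292 -0.0907 -4.    ]
 [ 0.0032 -0.0169 -7.    ]]
12.625 [ 0.1704  0.2156 -0.4856]
the job is handed in; nothing more can be done
None
```

All four spacers were dealt wide, narrow, wide, narrow and were at rest when I handed the job in at about 12.6 s; the fourth lies in the narrow tray with one end propped on the chute foot, within the stated limits by my camera estimate, and no verdict was shown.

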